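# Zero the bench gauge under its dust cover

### The arm

A 6-joint arm with a two-finger parallel gripper is mounted at the origin on a cart in front of the work surface, level with it; the furniture and walls round the work are solid. World frame = base frame: x ahead of the robot, y to its left, z up, the work surface at z = 0. Lengths are in mm, angles in rad, forces in N, time in s.
With the tool pointing down it reaches from about 300 to 775 mm from the base axis. Payload 14.6 kg.
Tool frame: the origin (TCP) lies midway between the tips of the shut fingers; the grasp point (between the pads) lies behind it (manip.grip_depth is the z of the grasp point in the tool frame, in mm); z points along the fingers, y is the line along which they close (so a half turn about z gives the same grasp; the last joint's range is limited). The gripper opens to 94 mm and grips with 3 to 60 N. Pads are 16 mm wide; open, the fingers measure 119 mm over their backs; the gripper's body (75 mm by 177 mm) begins 78 mm behind the grasp point.
Start: joints at [-1.238, 0.3, 1.521, -0, 1.321, -0.067], TCP at [214.071, -506.619, 205.446] pointing down, gripper open.
Joint ranges: [-3.03, 3.03], [-0.79, 2.21], [0.23, 2.52], [-1.04, 4.18], [0, 3.07], [-2.55, 2.55]. Speed limits (rad/s): [2.22, 2.22, 2.57, 3.14, 3.14, 3.14].

### API

Orientations are given as [roll, pitch, yaw] about the fixed x, y, z axes, in that order (R = Rz(yaw) Ry(pitch) Rx(roll)).
In Python, from cell import manip gives the robot as it stands.
- The arm moves only by the tool run_rows, called after "Emit:" by a JSON object that holds its "name" and its "arguments", one argument or row to a line. Schema: {"type":"object","properties":{"offsets":{"type":"array","items":{"type":"number"},"minItems":6,"maxItems":30},"finger_gap":{"type":"number"},"grip_force":{"type":"number"},"only":{"type":"string"},"quiet":{"type":"boolean"},"lines":{"type":"string"}},"required":["offsets"],"additionalProperties":false}. offsets is one flat list of numbers that holds 1 to 5 rows one after another, with no inner brackets; each row has 6 numbers: dx, dy, dz in mm, then a rotation vector rx, ry, rz in rad; each row is the pose to reach, as a shift and turn from the pose commanded when the call began, along the tool's axes at that moment; what a row does not reach only later rows make up. A row lasts 1/10 s, in which the tool goes at most 50 mm and 0.15 rad, less where a joint would pass 70% of its speed; a pose out of reach is approached as far as the arm can. finger_gap is the finger opening in mm, set as the call begins (left out keeps the last). The fingers move at their own pace and stop on an object; grip_force is the grip in N (left out, the last holds). Time passes only in rows, so rows that do not move let the fingers close. The tool returns the time, the measured TCP pose, the force, the opening and the grip force at its end. only (a regular expression) keeps the lines of the reply that match it, lines (a string "A,B") keeps lines A to B, and quiet returns only ok. Input that does not fit is refused with a message, and nothing moves.
- manip.read_state(): the state, without advancing time (a new reading comes with each control period).
- manip.camera(name): name is "scene" or "top" or "wrist"; returns (picture, depth): 400x640x3 uint8, red, green, blue; 400x640 float32, mm along the optical axis (not along the pixel's ray), 0 where there is no reading.
- manip.camera_info(name): a dict with "K" (3x3 intrinsics, pixels), "rvec" (rotation vector, rad) and "tvec" (3), from world to camera coordinates, as OpenCV has them; the wrist camera has in their place "mount" (4x4, takes a point from camera to tool coordinates, whose origin is the TCP and whose axes are the flange's). Camera axes: x right, y down, z forward; pixel columns grow to the right and rows downward; lengths in mm; the calibration is good to about 2 mm. A picture is of the moment at which its call begins: read the wrist's pose just before it. camera_info takes no time and is no camera call.
- manip.sign_off(): hands the job in; it is judged then, once.
The state is a dict: "clock": time; "joints": joint angles; "qd": joint speeds; "effort": joint torques, N m; "eef_pos": TCP position; "eef_rot": TCP orientation; "wrist_force": force on the tool from outside, world axes, zero at the start; "moment": the same for the moment, N m; "finger_gap": finger opening in mm; "finger_force": force on a finger pad.
Only numpy, scipy, OpenCV 4.12 (cv2) and the standard library are available. Lean on these libraries where they do the work, as an engineer would, in place of code of your own. Each camera call takes 0.05 s, during which the arm holds its last target. There are 200 camera calls.

### The job

Zero the bench gauge: lift the small setting ring off the control box, where it blocks the dust cover, and set it down flat and wholly on the round plate of the measuring stage. With the ring released there, slide the dust cover fully open, press the larger button all the way down and let it come up, and slide the cover fully shut again, leaving the ring on the plate. Never press the small button, and leave the bottle, the yellow plug and the other two rings undisturbed.

Things in the scene. Friction and masses are not known exactly. Their poses are not given: they have to be found in the camera images.
- control_box: Fixed grey box, 112 (x) x 226 (y) x 30 mm; origin: centre of underside. x across, y along it (the cover's opening way). Flat deck at z = 30 mm, guide rails 6 mm high at x = +/-50 mm, end stop 12 mm high at the +y end. The hood covers the -y half; the +y half is bare deck, where the small ring starts. Buttons at y = -62 mm: larger one at x = -19 mm, small one at x = +27 mm.
- cover (a joint): Sliding dust cover: aluminium hood, 88 mm wide (box x), 100 mm long (box y), 28 mm high on the deck, over both buttons when shut. Value in m: 0 fully shut, grows along the box's +y to 0.106 fully open. Starts within 7 mm of shut, stays where left, slides with about 2 N. When shut its centre is at box y = -54 mm. While the ring is on the deck it cannot open.
- cover_grip (a point): Middle of the top of the black upright grip tab on the hood, which rides with the hood. The tab is 36 mm wide across the box (x), 12 mm thick along the slide (y) and 32 mm high; its top is 90 mm above the worktop, the hood's top 58 mm.
- zero_button (a joint): Travel of the larger spring button in m: 0 up, 0.006 fully down (about 5 N), it springs back. It counts as pressed beyond 0.0045.
- zero_button_top (a point): Centre of the top face of the larger push button: round, grey, 28 mm diameter, pressed straight down. Covered by the hood until it is slid open.
- small_button (a joint): Travel of the small spring button (14 mm diameter, 46 mm from the larger one across the box) in m: 0 up, 0.005 fully down. Not to be pressed.
- master_ring: The small setting ring: plain steel ring, 42 mm outside diameter, 16 mm high, about 0.16 kg, origin at the centre of its underside, z its axis. It lies flat on the bare deck of the control box at the start, the hood's edge close to it, so there is finger room mainly across the box (along box x).
- stage: Fixed grey measuring stage: base 150 (x, -55 to +95 mm) x 90 (y) x 14 mm, origin on the underside. Round steel plate, 60 mm diameter, centred at x = -15 mm, top at 22 mm. At x = +70 mm an upright column 18 mm thick, 124 mm high, with a clamp block (x from 56 mm, z 89 to 111 mm) and a probe arm pointing away (+x) to x = 112 mm; nothing overhangs the plate.
- plate_top (a point): Centre of the top of the stage's round plate, 22 mm above the worktop, axes as the stage's.
- mid_clamp (a point): Foot of the big clamp station in the middle of the worktop, between control box and stage (never moves): base plate about 120 x 120 mm round this point, a block on it, and a beam from here forward and a little left, ending 0.26 m ahead and 0.12 m left. Its hand knob and handle reach 0.225 m high. Carry things over it higher than that, or round its near side.
- bottle: Small bottle with a blue cap, 35 mm diameter, 94 mm tall, standing just beyond the box's +x long side; origin at the centre of its underside. Leave alone.
- plug: Yellow moulded plug with black ends, 32 x 60 x 33 mm, lying just outside the box's -x long side; origin at its underside. Leave alone.
- ring_52: Setting ring 52 mm in diameter, 18 mm high, on the worktop at the stage's +y side; origin at the centre of its underside. Leave alone.
- ring_60: Setting ring 60 mm in diameter, 20 mm high, on the worktop at the stage's -y side; origin at the centre of its underside. Leave alone.
Not all that is in view belongs to the job. Leave any black or pink look-alike of the master_ring alone.

How it is judged:
By the outcome, as a careful person would: the job done as asked, in the order asked, and still so for the second after the job is handed in, with the robot touching nothing.
It also fails if it takes over 70 s, if anything falls off the work surface, if the arm or the gripper's body presses on something with over 40 N, if the wrist force passes 120 N, or if a joint passes its speed limit or range.

## Working session

There is one attempt and no reset: what is moved stays moved. The work goes in short steps, Python scripts to look and compute and a tool call to move; the robot and the scene stay as the last step left them, time stands still between calls to the robot, and variables do not carry over. Pictures are saved under pics/ and viewed, at most 10 in all, crops included, and the job is handed in when it is done.

```bash
mkdir -p pics; ls; cat > h.py <<'E'
import numpy as np, cv2
from cell import manip
from scipy.spatial.transform import Rotation as R
def snap(n,fn):
    p,d=manip.camera(n); cv2.imwrite('pics/'+fn,p[:,:,::-1]); np.save('pics/'+fn[:-4],d); return p,d
def pts(n,d):
    i=manip.camera_info(n); K=np.array(i['K']); v,u=np.mgrid[:400,:640]
    c=np.stack([(u-K[0,2])/K[0,0]*d,(v-K[1,2])/K[1,1]*d,d],-1)
    if 'mount' in i:
        s=manip.read_state(); M=np.array(i['mount']); c=c@M[:3,:3].T+M[:3,3]
        return c@R.from_euler('xyz',s['eef_rot']).as_matrix().T+np.array(s['eef_pos'])
    Rm=cv2.Rodrigues(np.array(i['rvec'],float))[0]
    return (c-np.array(i['tvec']).ravel())@Rm
E
python3 - <<'E'
from h import *
for n in('scene','top'):
    p,d=snap(n,n+'0.png'); print(n,manip.camera_info(n),(d>0).mean())
s=manip.read_state();print(s,manip.grip_depth)
E
```

```text
pics
scene {'K': array([[500.21602126,   0.        , 319.02198469],
       [  0.        , 500.21602126, 195.51183674],
       [  0.        ,   0.        ,   1.        ]]), 'rvec': array([ 1.28815493, -2.18369796,  1.02207109]), 'tvec': array([235.51793634, 350.86181801, 952.31106746])} 0.99423828125
top {'K': array([[401.11751355,   0.        , 315.11801607],
       [  0.        , 401.11751355, 193.96453871],
       [  0.        ,   0.        ,   1.        ]]), 'rvec': array([ 2.18453869, -2.12596793,  0.16499153]), 'tvec': array([ -46.08828872,  532.13723089, 1211.93830986])} 0.9959375
{'clock': 0.1, 'joints': array([-1.23759969e+00,  3.00387349e-01,  1.52149500e+00, -1.22743090e-05,
        1.32066806e+00, -6.66182822e-02]), 'qd': array([-0.00092452, -0.00215804, -0.00073228,  0.00014303, -0.00071647,
        0.0003402 ]), 'effort': array([-2.15689070e-04, -5.32638216e+01, -3.53282368e+01,  7.08149979e-02,
        2.34627840e-02, -8.68050233e-05]), 'eef_pos': array([ 214.00019545, -506.42377666,  204.96867714]), 'eef_rot': array([-3.14063623e+00, -5.18938420e-05,  3.99817943e-01]), 'wrist_force': array([-0.71599612, -0.57649006, -0.14566251]), 'moment': array([ 0.03775077,  0.01371416, -0.05179539]), 'finger_force': 0.0, 'finger_gap': 94.08405067068914} -18.8
```

View pics/top0.png

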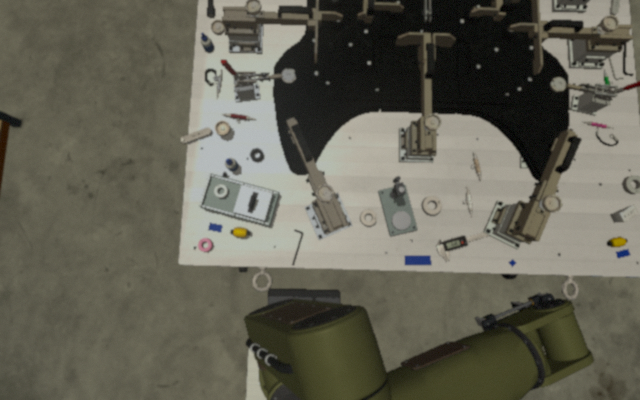

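View pics/scene0.png

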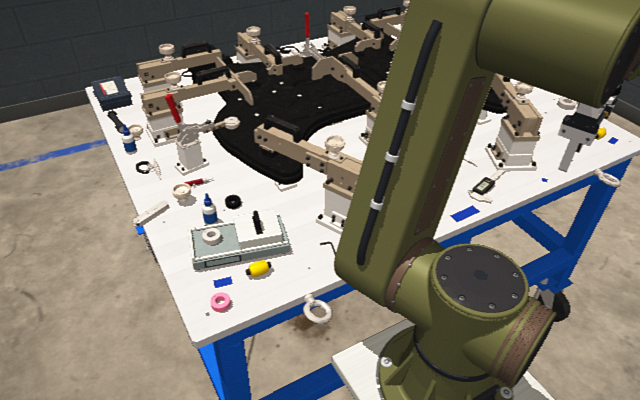

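The top view shows the box at about (240,200), with the ring at (221,190) and the tab at (253,200). The stage plate is at (401,219), with rings at (368,217) and (431,205), the clamp at (328,218), the bottle at (232,165) and the plug at (240,232). The scene view agrees. Next I'll turn these into positions.

```bash
python3 - <<'E'
from h import *
for n in('top','scene'):
    d=np.load(f'pics/{n}0.npy'); p=cv2.imread(f'pics/{n}0.png'); X=pts(n,d)
    def show(nm,m):
        q=X[m]; 
        if len(q)<8: print(n,nm,len(q)); return
        r=cv2.minAreaRect(q[:,:2].astype(np.float32)); print(n,nm,len(q),'med',np.median(q,0).round(1),'rect',np.round(r[0],1),np.round(r[1],1),round(r[2],1))
    x,y,z=X[...,0],X[...,1],X[...,2]
    if n=='top':
        print('floor z',[X[v,u].round(0) for v,u in((190,221),(200,253),(219,401),(217,368),(205,431),(165,232),(232,240),(225,328),(250,350))])
    B=(y>300)&(y<640)&(x>330)&(x<620)
    c=X[200,253] if n=='top' else c
    g=np.hypot(x-c[0],y-c[1])<170
    show('box',g&(z>22)&(z<36)); show('hood',g&(z>52)&(z<64)); show('tab',g&(z>80)&(z<96)); show('ringz',g&(z>42)&(z<50))
    s=X[219,401] if n=='top' else s
    g=np.hypot(x-s[0],y-s[1])<130
    show('plate',g&(z>19)&(z<28)&(np.hypot(x-s[0],y-s[1])<40)); show('base',g&(z>10)&(z<26)); show('column',g&(z>118)&(z<132))
E
```

```text
floor z [array([538., 263.,  31.]), array([502., 153.,  92.]), array([ 464., -303.,   21.]), array([ 469., -202.,    3.]), array([ 514., -406.,   -4.]), array([613., 227.,  58.]), array([409., 197.,  31.]), array([429., -67., 176.]), array([ 363., -147.,   -2.])]
top box 1426 med [508.3 232.9  30.6] rect [488.2 170.7] [318.  198.3] 60.1
top hood 911 med [502.5 159.3  58.4] rect [528.3 190.5] [210.7 121.1] 50.5
top tab 145 med [593.5  57.3  88.1] rect [601.1 130.1] [160.  189.3] 34.7
top ringz 167 med [536.2 263.4  45.2] rect [542.3 204.6] [210.1 156. ] 77.6
top plate 254 med [ 460.7 -303.    22.5] rect [ 464.  -304.8] [57.9 62.1] 64.1
top base 1504 med [ 489.  -294.    16.2] rect [ 496.7 -298.2] [149.4 252. ] 15.4
top column 37 med [ 545.5 -279.9  122.6] rect [ 557.6 -279.5] [43.1 16.8] 12.7
scene box 2154 med [494.3 231.2  29.1] rect [480.4 170.6] [317.3 190.7] 62.0
scene hood 1138 med [495.6 165.5  56.9] rect [526.5 191.2] [214.6 119.7] 51.0
scene tab 290 med [597.9  50.9  86.8] rect [594.8 117.8] [164.4 190.9] 28.0
scene ringz 337 med [523.5 245.3  45. ] rect [540.5 204.7] [207.4 155.9] 78.0
scene plate 0
scene base 0
scene column 0
```

```bash
python3 - <<'E'
from h import *
d=np.load('pics/top0.npy'); X=pts('top',d); Xs=pts('scene',np.load('pics/scene0.npy'))
def comp(X,lo,hi,c,rad):
    m=((X[...,2]>lo)&(X[...,2]<hi)&(np.hypot(X[...,0]-c[0],X[...,1]-c[1])<rad)).astype(np.uint8)
    n,l,s,_=cv2.connectedComponentsWithStats(m); k=1+np.argmax(s[1:,4]); q=X[l==k]
    r=cv2.minAreaRect(q[:,:2].astype(np.float32)); print(len(q),np.median(q,0).round(1),np.round(r[0],1),np.round(r[1],1),round(r[2],1))
for nm,a in dict(ring=(41,50,(537,263),35),hood=(50,64,(502,160),75),tab=(82,96,(502,153),35),box=(24,64,(512,210),135),plate=(19,26,(463,-303),36),col=(115,130,(546,-280),30),base=(10,19,(485,-298),90),r52=(12,22,(469,-202),50),r52b=(12,26,(469,-230),45),r60=(12,28,(505,-380),60),bottle=(70,110,(613,227),30),plug=(20,40,(409,197),40)).items():
    for Y in(X,Xs):
        try: print(nm,end=' '); comp(Y,*a)
        except Exception as e: print('none')
E
```

```text
ring 103 [535.1 260.   45.9] [536.  260.7] [38.3 40.9] 5.0
ring 153 [531.8 260.7  44.5] [533.8 259.8] [40.6 40.2] 81.3
hood 873 [500.6 155.5  58.4] [501.4 157.4] [100.7  88.1] 76.8
hood 1087 [491.7 163.2  56.9] [500.2 156.9] [100.1  94.7] 76.2
tab 51 [501.8 156.5  90.7] [501.  157.4] [12.3 34.3] 80.8
tab 64 [495.3 158.5  88. ] [499.1 157.3] [11.9 40.6] 76.6
box 2532 [511.  204.9  36.1] [515.8 202.1] [225.3 120.3] 76.2
box 3496 [497.4 207.7  34.9] [512.6 202.4] [226.1 122.3] 76.2
plate 237 [ 460.7 -303.3   22.3] [ 461.9 -303.9] [57.  57.1] 23.5
plate none
col 31 [ 543.  -280.8  122.9] [ 544.3 -281.4] [15.3 15.1] 80.7
col none
base 837 [ 501.  -285.8   14.1] [ 495.8 -294.6] [149.4  91.1] 15.4
base none
r52 154 [ 468.1 -202.9   18. ] [ 469.3 -201.6] [47.5 48.2] 0.9
r52 none
r52b 126 [ 470.6 -208.7   18. ] [ 469.2 -206.2] [47.8 38.9] 1.0
r52b none
r60 228 [ 513.3 -401.5   19.9] [ 513.8 -402.1] [58.7 58.1] 83.3
r60 none
bottle 36 [621.2 233.3  77.4] [622.6 234.4] [18.2 17.2] 47.1
bottle 62 [617.9 234.9  77.1] [619.7 234.6] [16.9 14.8] 66.0
plug 148 [411.7 196.6  29.3] [411.  198.2] [28.  56.7] 1.4
plug 222 [403.8 199.6  27.2] [406.6 197.4] [58.5 27.7] 84.2
```

Emit:
{"name": "run_rows", "arguments": {
  "offsets": [0, 0, -50, 0, 0, 0, 0, 0, -100, 0, 0, 0, 0, 0, -150, 0, 0, 0, 0, 0, -160, 0, 0, 0]
}}

```text
clock: 0.5
eef_pos: [214.3, -507.2, 371.1]
eef_rot: [3.134, 0.001, 0.4]
wrist_force: [-1.6, -0.3, -0.1]
finger_gap: 93.7
finger_force: 0.0
```

```bash
cat >> h.py <<'E'
def go(x,y,z,yaw):
    s=manip.read_state(); A=R.from_euler('xyz',s['eef_rot']); B=R.from_euler('xyz',[np.pi,0,yaw])
    print('shift',A.inv().apply(np.array([x,y,z])-s['eef_pos']).round(1),'rot',(A.inv()*B).as_rotvec().round(3),'clock',s['clock'])
E
```

Emit:
{"name": "run_rows", "arguments": {
  "offsets": [35, -34, 0, 0, 0, 0, 70, -68, 0, 0, 0, 0, 105, -102, 0, 0, 0, 0, 140, -136, 0, 0, 0, 0, 175, -170, 0, 0, 0, 0]
}}

```text
clock: 1.0
eef_pos: [309.3, -280.0, 364.7]
eef_rot: [-3.141, 0.0, 0.399]
wrist_force: [0.6, -0.5, -0.3]
finger_gap: 93.7
finger_force: 0.0
```

Emit:
{"name": "run_rows", "arguments": {
  "offsets": [35, -34, 0, 0, 0, 0, 70, -68, 0, 0, 0, 0, 105, -102, 0, 0, 0, 0, 140, -136, 0, 0, 0, 0, 175, -170, 0, 0, 0, 0]
}}

```text
clock: 1.5
eef_pos: [404.3, -55.2, 365.0]
eef_rot: [-3.141, 0.0, 0.4]
wrist_force: [0.7, -0.3, 0.5]
finger_gap: 94.1
finger_force: 0.0
```

Emit:
{"name": "run_rows", "arguments": {
  "offsets": [35, -34, 0, 0, 0, 0, 70, -68, 0, 0, 0, 0, 105, -102, 0, 0, 0, 0, 140, -136, 0, 0, 0, 0, 175, -170, 0, 0, 0, 0]
}}

```text
clock: 2.0
eef_pos: [499.4, 169.6, 364.7]
eef_rot: [-3.142, 0.001, 0.4]
wrist_force: [0.7, -0.8, 0.6]
finger_gap: 93.9
finger_force: 0.0
```

```bash
python3 -c "
from h import *
go(535,260,300,1.33); print(manip.camera_info('wrist'), manip.read_state()['joints'])"
```

```text
shift [ 68.  -69.4  64.6] rot [-0.     0.001 -0.93 ] clock 2.0
{'K': array([[355.57588996,   0.        , 319.80089071],
       [  0.        , 355.57588996, 196.68822514],
       [  0.        ,   0.        ,   1.        ]]), 'mount': array([[ 3.06400923e-04, -9.57809957e-01, -2.87402144e-01,
         8.47575024e+01],
       [ 9.99999860e-01,  4.17390412e-04, -3.24909935e-04,
         5.50583808e-01],
       [ 4.31160870e-04, -2.87402004e-01,  9.57809951e-01,
        -1.79664870e+02],
       [ 0.00000000e+00,  0.00000000e+00,  0.00000000e+00,
         1.00000000e+00]])} [ 2.58044785e-01  1.82652390e-01  1.30370938e+00 -6.06653693e-05
  1.65605359e+00  1.42878893e+00]
```

Emit:
{"name": "run_rows", "arguments": {
  "offsets": [14, -14, 13, 0, 0, -0.15, 28, -28, 26, 0, 0, -0.3, 42, -42, 39, 0, 0, -0.45, 56, -56, 52, 0, 0, -0.6, 68, -69, 64, 0, 0, -0.75],
  "finger_gap": 70
}}

```text
clock: 2.5
eef_pos: [535.0, 258.3, 299.7]
eef_rot: [-3.14, 0.001, 1.156]
wrist_force: [0.2, 0.3, 0.3]
finger_gap: 69.9
finger_force: 0.0
```

Emit:
{"name": "run_rows", "arguments": {
  "offsets": [0, 0, 0, 0, 0, -0.15, 0, 0, 0, 0, 0, -0.18, 0, 0, 0, 0, 0, -0.18]
}}

```text
clock: 2.8
eef_pos: [534.8, 257.6, 300.5]
eef_rot: [-3.14, 0.001, 1.33]
wrist_force: [-0.1, 0.5, 0.2]
finger_gap: 70.1
finger_force: 0.0
```

```bash
cat >> h.py <<'E'
def comp(X,lo,hi,c,rad,nm=''):
    m=((X[...,2]>lo)&(X[...,2]<hi)&(np.hypot(X[...,0]-c[0],X[...,1]-c[1])<rad)).astype(np.uint8)
    n,l,s,_=cv2.connectedComponentsWithStats(m)
    if n<2: print(nm,'none'); return
    k=1+np.argmax(s[1:,4]); q=X[l==k]
    r=cv2.minAreaRect(q[:,:2].astype(np.float32)); print(nm,len(q),'z',np.median(q[:,2]).round(1),np.round(r[0],1),np.round(r[1],1),round(r[2],1)); return q
E
python3 - <<'E'
from h import *
s=manip.read_state(); print(s['eef_pos'],s['eef_rot'])
p,d=snap('wrist','w1.png'); X=pts('wrist',d)
comp(X,41,50,(536,260),35,'ring'); comp(X,50,64,(502,157),80,'hood'); comp(X,82,96,(502,157),35,'tab'); comp(X,24,64,(515,202),135,'box');comp(X,26,33,(536,260),70,'deck')
E
```

```text
[534.77324886 257.58950938 300.46096244] [-3.14037522e+00  8.81099609e-04  1.33028270e+00]
ring 694 z 46.5 [537. 261.] [41.4 40.8] 75.6
hood 4468 z 58.7 [502.1 159.2] [99.8 88.1] 76.2
tab 315 z 89.8 [502.2 159.9] [11.6 35.2] 75.7
box 13224 z 36.5 [513.  205.2] [224.9 112.6] 76.4
deck 4760 z 30.6 [525.4 255.3] [105.8  93.4] 76.2
```

View pics/w1.png

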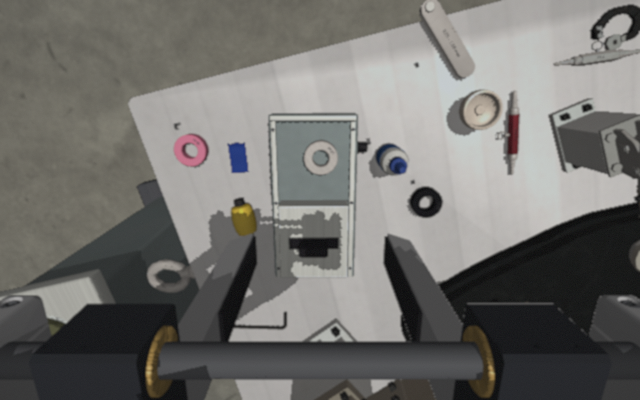

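The wrist view shows the ring at (321,158), the hood at (313,240), the tab at (313,245) and the bottle at (392,158), and all sizes and heights match. Now descending on the ring.

```bash
python3 -c "
from h import *
go(537,261,36,1.33)"
```

```text
shift [  4.1   1.5 264.7] rot [-0.001  0.001 -0.001] clock 2.85
```

Emit:
{"name": "run_rows", "arguments": {
  "offsets": [4, 1.5, 45, 0, 0, 0, 4, 1.5, 95, 0, 0, 0, 4, 1.5, 145, 0, 0, 0, 4, 1.5, 185, 0, 0, 0, 4, 1.5, 215, 0, 0, 0],
  "finger_gap": 60
}}

```text
clock: 3.35
eef_pos: [536.3, 260.5, 83.5]
eef_rot: [-3.139, 0.002, 1.328]
wrist_force: [0.4, 0.3, 0.6]
finger_gap: 59.9
finger_force: 0.0
```

Emit:
{"name": "run_rows", "arguments": {
  "offsets": [0, 0, 25, 0, 0, 0, 0, 0, 40, 0, 0, 0, 0, 0, 49, 0, 0, 0, 0, 0, 49, 0, 0, 0]
}}

```text
clock: 3.75
eef_pos: [537.2, 260.9, 36.9]
eef_rot: [-3.141, 0.001, 1.329]
wrist_force: [-0.4, -0.4, 0.4]
finger_gap: 60.3
finger_force: 0.0
```

```bash
python3 -c "
from h import *
go(537,261,36,1.33)"
```

```text
shift [ 0.  -0.2  0.9] rot [-0.001  0.001 -0.001] clock 3.75
```

Emit:
{"name": "run_rows", "arguments": {
  "offsets": [0, 0, 1, 0, 0, 0, 0, 0, 1, 0, 0, 0, 0, 0, 1, 0, 0, 0, 0, 0, 1, 0, 0, 0, 0, 0, 1, 0, 0, 0],
  "finger_gap": 30,
  "grip_force": 25
}}

```text
clock: 4.25
eef_pos: [537.7, 261.3, 37.4]
eef_rot: [3.141, -0.001, 1.33]
wrist_force: [-1.7, -0.6, 6.6]
finger_gap: 40.0
finger_force: 25.1
```

Emit:
{"name": "run_rows", "arguments": {
  "offsets": [0, 0, -15, 0, 0, 0, 0, 0, -45, 0, 0, 0, 0, 0, -95, 0, 0, 0, 0, 0, -145, 0, 0, 0, 0, 0, -195, 0, 0, 0]
}}

```text
clock: 4.75
eef_pos: [536.8, 260.8, 234.5]
eef_rot: [3.141, -0.0, 1.33]
wrist_force: [0.6, -0.2, -1.8]
finger_gap: 40.0
finger_force: 24.9
```

Emit:
{"name": "run_rows", "arguments": {
  "offsets": [0, 0, -50, 0, 0, 0, 0, 0, -100, 0, 0, 0, 0, 0, -120, 0, 0, 0]
}}

```text
clock: 5.05
eef_pos: [537.3, 261.0, 358.0]
eef_rot: [3.136, -0.004, 1.33]
wrist_force: [0.1, -0.9, -1.4]
finger_gap: 40.0
finger_force: 24.9
```

```bash
python3 -c "
from h import *
go(462,-304,350,0.27); print(manip.read_state()['eef_pos'])"
```

```text
shift [-566.7   61.7    5.9] rot [ 0.003 -0.007  1.06 ] clock 5.05
[537.27412708 261.03164866 357.97796649]
```

Emit:
{"name": "run_rows", "arguments": {
  "offsets": [-48, 5, 0, 0, 0, 0, -96, 10, 0, 0, 0, 0, -144, 15, 0, 0, 0, 0, -192, 20, 0, 0, 0, 0, -240, 25, 0, 0, 0, 0]
}}

```text
clock: 5.55
eef_pos: [503.3, 20.3, 352.4]
eef_rot: [3.141, -0.0, 1.33]
wrist_force: [1.8, 1.1, -1.8]
finger_gap: 40.0
finger_force: 24.9
```

Emit:
{"name": "run_rows", "arguments": {
  "offsets": [-48, 5, 0, 0, 0, 0, -96, 10, 0, 0, 0, 0, -144, 15, 0, 0, 0, 0, -192, 20, 0, 0, 0, 0, -240, 25, 0, 0, 0, 0]
}}

```text
clock: 6.05
eef_pos: [470.3, -218.7, 352.6]
eef_rot: [3.141, 0.0, 1.33]
wrist_force: [1.0, 0.5, -1.2]
finger_gap: 39.9
finger_force: 24.9
```

Emit:
{"name": "run_rows", "arguments": {
  "offsets": [-45, 6, 0, 0, 0, 0.15, -87, 12, 0, 0, 0, 0.3, -87, 12, 0, 0, 0, 0.45, -87, 12, 0, 0, 0, 0.6, -87, 12, 0, 0, 0, 0.75]
}}

```text
clock: 6.55
eef_pos: [461.7, -304.5, 352.2]
eef_rot: [3.141, -0.0, 0.573]
wrist_force: [0.7, 0.7, -1.2]
finger_gap: 40.2
finger_force: 24.9
```

Emit:
{"name": "run_rows", "arguments": {
  "offsets": [0, 0, 20, 0, 0, 0.15, 0, 0, 40, 0, 0, 0.3, 0, 0, 60, 0, 0, 0.31, 0, 0, 60, 0, 0, 0.31]
}}

```text
clock: 6.95
eef_pos: [461.4, -303.8, 289.8]
eef_rot: [-3.139, 0.002, 0.27]
wrist_force: [-0.3, -1.0, -2.4]
finger_gap: 39.8
finger_force: 24.9
```

```bash
python3 - <<'E'
from h import *
s=manip.read_state(); print(s['eef_pos'],s['eef_rot'],s['finger_gap'])
p,d=snap('wrist','w2.png'); X=pts('wrist',d)
comp(X,19,26,(462,-304),36,'plate'); comp(X,10,26,(495,-295),95,'base');comp(X,14,22,(469,-202),35,'r52');comp(X,16,24,(513,-402),38,'r60')
q=comp(X,s['eef_pos'][2]-25,s['eef_pos'][2]+15,s['eef_pos'][:2],26,'held'); 
E
```

```text
[ 461.37792038 -303.75112746  289.83358341] [-3.13856940e+00  2.39238472e-03  2.69773458e-01] 39.84261738436403
plate 1673 z 24.2 [ 464.3 -304.2] [58.6 58.9] 26.2
base 7294 z 16.6 [ 497.5 -295.5] [149.8  90.1] 15.1
r52 1046 z 20.0 [ 471.3 -201.9] [51.  51.6] 16.0
r60 1371 z 22.2 [ 515.9 -403. ] [59.4 59.7] 35.7
held 4600 z 300.4 [ 463.5 -305.5] [42.4 46.2] 46.7
```

View pics/w2.png

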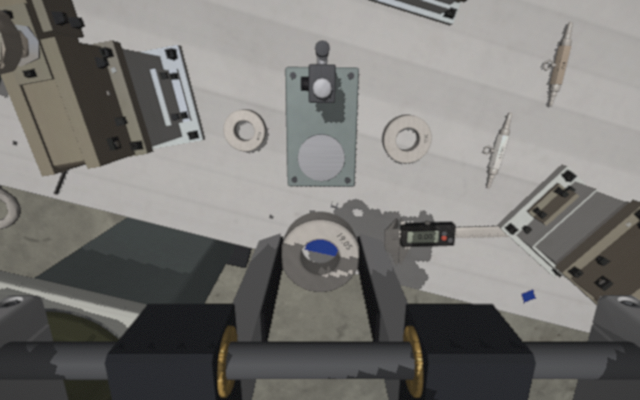

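The ring is held square at (320,252), with the plate at (320,157). Its ±9 mm placing margin is well covered, so I'm lowering it.

Emit:
{"name": "run_rows", "arguments": {
  "offsets": [1, 0, 45, 0, 0, 0, 1, 0, 95, 0, 0, 0, 1, 0, 145, 0, 0, 0, 1, 0, 190, 0, 0, 0, 1, 0, 220, 0, 0, 0]
}}

```text
clock: 7.5
eef_pos: [463.0, -304.0, 70.2]
eef_rot: [-3.141, 0.001, 0.271]
wrist_force: [-0.2, -0.8, -1.5]
finger_gap: 40.2
finger_force: 24.9
```

Emit:
{"name": "run_rows", "arguments": {
  "offsets": [0, 0, 20, 0, 0, 0, 0, 0, 30, 0, 0, 0, 0, 0, 34, 0, 0, 0, 0, 0, 34, 0, 0, 0]
}}

```text
clock: 7.9
eef_pos: [463.7, -304.5, 38.4]
eef_rot: [3.141, -0.001, 0.27]
wrist_force: [0.2, -0.1, -0.9]
finger_gap: 40.2
finger_force: 24.9
```

```bash
python3 -c "
from h import *
go(462.5,-304,30,0.27)"
```

```text
shift [-1.1 -0.8  8.4] rot [ 0.001 -0.001  0.   ] clock 7.9
```

Emit:
{"name": "run_rows", "arguments": {
  "offsets": [0, 0, 3, 0, 0, 0, 0, 0, 6, 0, 0, 0, 0, 0, 7.5, 0, 0, 0, 0, 0, 7.5, 0, 0, 0]
}}

```text
clock: 8.3
eef_pos: [463.2, -304.1, 29.9]
eef_rot: [-3.142, 0.0, 0.27]
wrist_force: [0.0, 0.2, -1.2]
finger_gap: 40.2
finger_force: 24.9
```

Emit:
{"name": "run_rows", "arguments": {
  "offsets": [0, 0, 1, 0, 0, 0, 0, 0, 1, 0, 0, 0]
}}

```text
clock: 8.5
eef_pos: [463.4, -304.2, 29.4]
eef_rot: [3.141, -0.0, 0.27]
wrist_force: [-1.7, 1.5, 3.7]
finger_gap: 40.1
finger_force: 25.0
```

Emit:
{"name": "run_rows", "arguments": {
  "offsets": [0, 0, 0.5, 0, 0, 0, 0, 0, 0.5, 0, 0, 0]
}}

```text
clock: 8.7
eef_pos: [463.4, -304.2, 29.3]
eef_rot: [3.141, -0.0, 0.27]
wrist_force: [-3.2, 3.1, 9.6]
finger_gap: 40.2
finger_force: 25.2
```

Emit:
{"name": "run_rows", "arguments": {
  "offsets": [0, 0, 0, 0, 0, 0, 0, 0, 0, 0, 0, 0, 0, 0, 0, 0, 0, 0, 0, 0, 0, 0, 0, 0],
  "finger_gap": 60
}}

```text
clock: 9.1
eef_pos: [463.2, -304.1, 28.4]
eef_rot: [-3.142, 0.0, 0.27]
wrist_force: [-0.0, 0.4, -0.5]
finger_gap: 59.8
finger_force: 0.0
```

Emit:
{"name": "run_rows", "arguments": {
  "offsets": [0, 0, -15, 0, 0, 0, 0, 0, -50, 0, 0, 0, 0, 0, -100, 0, 0, 0, 0, 0, -150, 0, 0, 0, 0, 0, -200, 0, 0, 0]
}}

```text
clock: 9.6
eef_pos: [462.8, -303.8, 231.8]
eef_rot: [3.141, -0.001, 0.27]
wrist_force: [0.0, 0.7, 1.0]
finger_gap: 60.0
finger_force: 0.0
```

Emit:
{"name": "run_rows", "arguments": {
  "offsets": [0, 0, -50, 0, 0, 0, 0, 0, -100, 0, 0, 0, 0, 0, -110, 0, 0, 0]
}}

```text
clock: 9.9
eef_pos: [463.6, -304.3, 345.7]
eef_rot: [3.134, -0.006, 0.27]
wrist_force: [-0.0, -0.4, -0.0]
finger_gap: 59.8
finger_force: 0.0
```

```bash
python3 - <<'E'
from h import *
p,d=snap('wrist','w3.png'); X=pts('wrist',d)
comp(X,19,27,(463,-304),36,'plate'); comp(X,34,45,(463,-304),36,'ring'); comp(X,14,22,(469,-202),35,'r52');comp(X,16,24,(513,-402),38,'r60')
print(manip.read_state()['eef_pos']);go(502,160,350,1.33)
E
```

```text
plate 596 z 20.7 [ 462.7 -303.1] [57.7 58.8] 60.4
ring 541 z 36.8 [ 462.5 -303.6] [41.2 40.3] 14.7
r52 826 z 16.8 [ 469.5 -200.7] [50.2 51.8] 14.6
r60 1066 z 18.5 [ 514.2 -401.8] [57.9 60.2] 16.1
[ 463.50824641 -304.29893895  344.11537299]
shift [ 160.9 -437.2   -7.8] rot [ 8.00e-03 -1.00e-03 -1.06e+00] clock 9.95
```

The ring lies flat (36.8 against plate 20.7) and centred to within 1 mm, with its neighbours unmoved. Now the cover, gripping the tab along the slide direction (yaw -0.241).

Emit:
{"name": "run_rows", "arguments": {
  "offsets": [16, -43.5, 0, 0, 0, 0, 32, -87, 0, 0, 0, 0, 48, -131, 0, 0, 0, 0, 64, -174.5, 0, 0, 0, 0, 80, -218, 0, 0, 0, 0],
  "finger_gap": 40
}}

```text
clock: 10.45
eef_pos: [481.5, -70.7, 337.7]
eef_rot: [-3.141, 0.001, 0.27]
wrist_force: [1.0, -1.1, -1.0]
finger_gap: 40.0
finger_force: 0.0
```

Emit:
{"name": "run_rows", "arguments": {
  "offsets": [16, -43.5, 0, 0, 0, 0.13, 32, -87, 0, 0, 0, 0.26, 48, -131, 0, 0, 0, 0.39, 64, -174.5, 0, 0, 0, 0.51, 80, -218, 0, 0, 0, 0.51]
}}

```text
clock: 10.95
eef_pos: [500.5, 160.7, 337.7]
eef_rot: [3.141, 0.001, -0.245]
wrist_force: [0.8, -0.0, 0.6]
finger_gap: 39.8
finger_force: 0.0
```

Emit:
{"name": "run_rows", "arguments": {
  "offsets": [0, 0, 50, 0, 0, 0, 0, 0, 100, 0, 0, 0, 0, 0, 100, 0, 0, 0]
}}

```text
clock: 11.25
eef_pos: [498.2, 158.4, 232.1]
eef_rot: [3.136, 0.01, -0.24]
wrist_force: [0.4, 0.6, -0.4]
finger_gap: 40.0
finger_force: 0.0
```

```bash
python3 - <<'E'
from h import *
s=manip.read_state(); print(s['eef_pos'],s['joints'][[0,5]])
p,d=snap('wrist','w4.png'); X=pts('wrist',d)
comp(X,50,64,(502,160),80,'hood'); comp(X,82,96,(502,160),35,'tab'); comp(X,24,64,(515,202),135,'box')
go(502,159,66,-0.241)
E
```

```text
[498.1701811  158.40817547 232.11122357] [0.23780762 2.04813321]
hood 6873 z 62.9 [505.5 158.8] [100.3  87.9] 76.3
tab 471 z 94.5 [505.5 158.5] [11.4 35.5] 76.2
box 19829 z 36.9 [522.8 202.8] [225.3 125.9] 76.2
shift [  2.8  -1.4 170.6] rot [0.003 0.005 0.001] clock 11.3
```

Emit:
{"name": "run_rows", "arguments": {
  "offsets": [0, 0, 40, 0, 0, 0, 0, 0, 80, 0, 0, 0, 0, 0, 110, 0, 0, 0, 0, 0, 120, 0, 0, 0, 0, 0, 120, 0, 0, 0],
  "finger_gap": 44
}}

```text
clock: 11.8
eef_pos: [502.0, 158.7, 119.8]
eef_rot: [-3.141, -0.001, -0.241]
wrist_force: [-0.4, 0.1, 0.3]
finger_gap: 43.9
finger_force: 0.0
```

```bash
python3 -c "
from h import *
go(502,159,66,-0.241)"
```

```text
shift [-0.1 -0.3 53.8] rot [-0.    -0.001  0.   ] clock 11.8
```

Emit:
{"name": "run_rows", "arguments": {
  "offsets": [0, 0, 25, 0, 0, 0, 0, 0, 45, 0, 0, 0, 0, 0, 53, 0, 0, 0, 0, 0, 53, 0, 0, 0]
}}

```text
clock: 12.2
eef_pos: [501.9, 158.9, 66.6]
eef_rot: [-3.141, -0.001, -0.24]
wrist_force: [0.2, 0.2, -0.4]
finger_gap: 43.9
finger_force: 0.0
```

Emit:
{"name": "run_rows", "arguments": {
  "offsets": [0, 0, 0, 0, 0, 0, 0, 0, 0, 0, 0, 0, 0, 0, 0, 0, 0, 0, 0, 0, 0, 0, 0, 0, 0, 0, 0, 0, 0, 0],
  "finger_gap": 5,
  "grip_force": 15
}}

```text
clock: 12.7
eef_pos: [501.4, 158.8, 65.8]
eef_rot: [-3.141, -0.0, -0.24]
wrist_force: [-0.4, -1.0, 3.1]
finger_gap: 12.2
finger_force: 15.0
```

Emit:
{"name": "run_rows", "arguments": {
  "offsets": [0, -12, 0, 0, 0, 0, 0, -32, 0, 0, 0, 0, 0, -54, 0, 0, 0, 0, 0, -76, 0, 0, 0, 0, 0, -88, 0, 0, 0, 0]
}}

```text
clock: 13.2
eef_pos: [522.4, 245.9, 65.8]
eef_rot: [-3.141, -0.0, -0.239]
wrist_force: [-2.0, -1.5, 7.6]
finger_gap: 11.9
finger_force: 15.0
```

Emit:
{"name": "run_rows", "arguments": {
  "offsets": [0, -4, 0, 0, 0, 0, 0, -8, 0, 0, 0, 0, 0, -10, 0, 0, 0, 0, 0, -10, 0, 0, 0, 0]
}}

```text
clock: 13.6
eef_pos: [524.5, 254.5, 65.8]
eef_rot: [-3.141, -0.0, -0.24]
wrist_force: [-2.6, 2.9, 5.1]
finger_gap: 12.0
finger_force: 15.0
```

Emit:
{"name": "run_rows", "arguments": {
  "offsets": [0, -2, 0, 0, 0, 0, 0, -4, 0, 0, 0, 0, 0, -4, 0, 0, 0, 0]
}}

```text
clock: 13.9
eef_pos: [524.7, 255.1, 65.7]
eef_rot: [3.136, 0.002, -0.241]
wrist_force: [-11.2, -22.5, 15.7]
finger_gap: 11.6
finger_force: 15.0
```

Emit:
{"name": "run_rows", "arguments": {
  "offsets": [0, -2, 0, 0, 0, 0, 0, -4, 0, 0, 0, 0, 0, -4, 0, 0, 0, 0]
}}

```text
clock: 14.2
eef_pos: [525.5, 258.4, 65.6]
eef_rot: [3.135, 0.002, -0.241]
wrist_force: [-11.5, -27.1, 18.4]
finger_gap: 18.5
finger_force: 15.0
```

End stop reached (force jumped, tab no longer moving). Back off, release and look.

Emit:
{"name": "run_rows", "arguments": {
  "offsets": [0, 3, 0, 0, 0, 0, 0, 5, 0, 0, 0, 0, 0, 5, 0, 0, 0, 0, 0, 5, 0, 0, 0, 0],
  "finger_gap": 40
}}

```text
clock: 14.6
eef_pos: [525.2, 257.1, 65.4]
eef_rot: [-3.141, 0.0, -0.24]
wrist_force: [0.1, -0.0, -0.2]
finger_gap: 39.9
finger_force: 0.0
```

Emit:
{"name": "run_rows", "arguments": {
  "offsets": [0, 0, -20, 0, 0, 0, 0, 0, -70, 0, 0, 0, 0, 0, -120, 0, 0, 0, 0, 0, -150, 0, 0, 0, 0, 0, -150, 0, 0, 0]
}}

```text
clock: 15.1
eef_pos: [526.5, 257.7, 220.2]
eef_rot: [-3.137, -0.006, -0.24]
wrist_force: [0.3, -0.1, -0.7]
finger_gap: 39.9
finger_force: 0.0
```

Emit:
{"name": "run_rows", "arguments": {
  "offsets": [0, 35, 0, 0, 0, 0, 0, 70, 0, 0, 0, 0, 0, 108, 0, 0, 0, 0, 0, 108, 0, 0, 0, 0, 0, 108, 0, 0, 0, 0],
  "finger_gap": 0
}}

```text
clock: 15.6
eef_pos: [499.5, 151.8, 214.9]
eef_rot: [3.142, 0.001, -0.241]
wrist_force: [0.2, 0.6, 0.2]
finger_gap: 3.7
finger_force: 0.0
```

```bash
python3 - <<'E'
from h import *
s=manip.read_state(); print(s['eef_pos'],s['eef_rot'])
p,d=snap('wrist','w5.png'); X=pts('wrist',d)
comp(X,50,64,(526,258),80,'hood'); comp(X,82,96,(526,258),40,'tab'); comp(X,24,64,(515,202),135,'box'); comp(X,33,48,(482,148),25,'big');comp(X,33,48,(526,136),16,'small')
ax=np.array([.9713,-.2385]);ay=np.array([.2385,.9713])
for x,y in((-19,-62),(27,-62)): print(np.array([514,202.5])+x*ax+y*ay)
E
```

```text
[499.46928568 151.79435994 214.93031976] [ 3.14156828e+00  5.39882792e-04 -2.41271958e-01]
hood 8287 z 58.4 [525.8 255.5] [100.5  88.6] 76.5
tab 593 z 89.8 [526.4 255. ] [12.4 35. ] 76.4
box 21951 z 38.2 [513.2 204.6] [225.1 112.9] 76.5
big 810 z 42.3 [481.  149.2] [42.7 43. ] 61.7
small 521 z 42.3 [525.7 138.1] [27.  29.2] 76.5
[480.7583 146.8109]
[525.4381 135.8399]
```

View pics/w5.png

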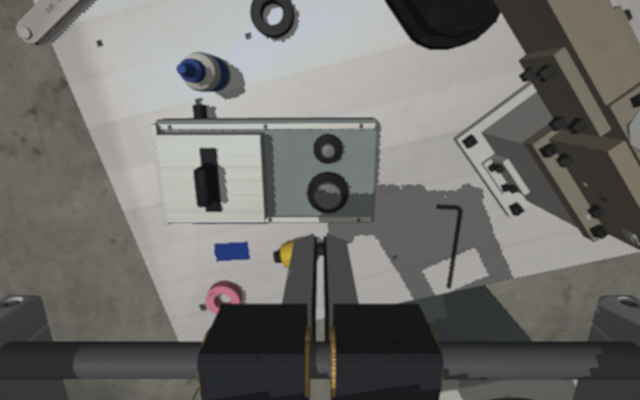

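The cover is open and the hood sits against the end stop. The big button is at (328,192) and the small one at (328,148), both inside dark collars. Checking heights.

```bash
python3 - <<'E'
from h import *
d=np.load('pics/w5.npy'); p=cv2.imread('pics/w5.png'); X=pts('wrist',d)
for r in range(172,214,3): print(r,[int(v) for v in X[r,306:352:3,2].round()],[int(v) for v in p[r,306:352:3].mean(-1)])
c=X[192,328]; print(c, X[148,328])
g=cv2.inRange(p,(70,70,70),(255,255,255)); 
r=np.hypot(X[...,0]-481,X[...,1]-149)
for a in range(0,26,2):
    m=(r>=a)&(r<a+2); print(a,X[m][:,2].mean().round(1),X[m][:,2].std().round(1),p[m].mean().round(0))
E
python3 -c "
import cv2;p=cv2.imread('pics/w5.png')[125:225,270:390];cv2.imwrite('pics/w5c.png',cv2.resize(p,None,fx=6,fy=5))"
```

```text
172 [30, 31, 29, 30, 31, 34, 36, 38, 36, 32, 30, 30, 32, 30, 31, 30] [119, 119, 118, 118, 113, 87, 69, 46, 60, 79, 104, 116, 120, 119, 121, 121]
175 [31, 31, 30, 33, 40, 43, 44, 43, 42, 42, 42, 35, 30, 30, 30, 31] [120, 120, 119, 94, 37, 38, 36, 38, 36, 33, 27, 53, 109, 120, 122, 122]
178 [30, 29, 39, 43, 44, 41, 42, 42, 41, 42, 42, 43, 40, 31, 31, 30] [121, 120, 78, 34, 37, 35, 36, 35, 34, 36, 35, 28, 39, 108, 123, 122]
181 [31, 30, 42, 43, 43, 43, 43, 44, 42, 43, 43, 42, 41, 32, 30, 31] [120, 104, 39, 37, 37, 37, 41, 44, 39, 34, 32, 31, 27, 72, 113, 123]
184 [31, 42, 43, 43, 395, 49, 51, 52, 52, 50, 42, 42, 42, 43, 30, 30] [119, 55, 36, 36, 40, 66, 82, 98, 85, 67, 40, 32, 31, 31, 99, 122]
187 [31, 43, 43, 43, 50, 51, 52, 53, 52, 52, 51, 42, 41, 42, 30, 32] [114, 42, 35, 37, 68, 117, 116, 113, 108, 106, 86, 39, 31, 29, 64, 110]
190 [32, 43, 41, 47, 52, 395, 53, 54, 52, 51, 53, 52, 43, 42, 31, 30] [105, 33, 34, 42, 61, 67, 78, 108, 108, 105, 104, 74, 29, 29, 62, 121]
193 [40, 42, 41, 51, 52, 53, 53, 53, 52, 54, 53, 52, 43, 43, 42, 31] [92, 32, 32, 52, 58, 62, 61, 64, 80, 78, 69, 81, 
[... 441 characters left out ...]
, 50, 53, 53, 52, 51, 52, 52, 43, 42, 29, 30, 30] [119, 117, 50, 29, 41, 59, 59, 59, 59, 60, 52, 22, 22, 64, 72, 71]
208 [31, 32, 30, 41, 42, 43, 53, 52, 52, 42, 43, 42, 30, 30, 32, 31] [120, 119, 110, 58, 21, 28, 45, 49, 48, 35, 18, 29, 57, 71, 70, 73]
211 [30, 31, 32, 30, 31, 43, 43, 42, 41, 42, 30, 30, 30, 31, 30, 30] [118, 121, 120, 119, 90, 35, 22, 20, 22, 28, 47, 68, 70, 71, 71, 70]
[485.18910537 147.44869961  53.13724775] [527.97714393 137.26408648  52.56802842]
0 52.3 0.5 60.0
2 52.5 0.9 61.0
4 52.4 0.8 68.0
6 52.6 0.6 71.0
8 52.4 0.7 74.0
10 55.6 27.5 77.0
12 64.0 56.5 60.0
14 86.7 90.7 42.0
16 92.4 96.3 38.0
18 92.9 96.7 35.0
20 86.2 95.6 56.0
22 107.2 115.5 90.0
24 82.7 101.2 95.0
```

View pics/w5c.png

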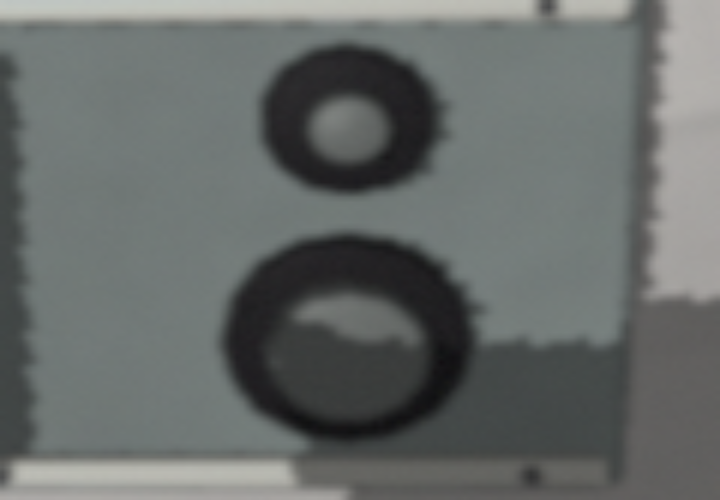

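The button top is at z≈52.4, standing about 10 mm clear of its collar, centred at (481,149).

```bash
python3 -c "
from h import *
go(480,149,70,-0.241)"
```

```text
shift [-18.1   7.9 144.9] rot [0.    0.001 0.001] clock 15.65
```

Emit:
{"name": "run_rows", "arguments": {
  "offsets": [-18, 8, 25, 0, 0, 0, -18, 8, 65, 0, 0, 0, -18, 8, 105, 0, 0, 0, -18, 8, 135, 0, 0, 0, -18, 8, 145, 0, 0, 0]
}}

```text
clock: 16.15
eef_pos: [478.7, 149.1, 67.3]
eef_rot: [3.14, 0.004, -0.239]
wrist_force: [0.1, 0.2, 0.5]
finger_gap: 0.6
finger_force: 0.0
```

Emit:
{"name": "run_rows", "arguments": {
  "offsets": [0, 0, 8, 0, 0, 0, 0, 0, 14, 0, 0, 0, 0, 0, 16, 0, 0, 0, 0, 0, 16, 0, 0, 0]
}}

```text
clock: 16.55
eef_pos: [480.5, 148.7, 55.0]
eef_rot: [-3.141, -0.001, -0.24]
wrist_force: [0.3, 0.3, 0.2]
finger_gap: 0.5
finger_force: 0.0
```

Emit:
{"name": "run_rows", "arguments": {
  "offsets": [0, 0, 3, 0, 0, 0, 0, 0, 6, 0, 0, 0, 0, 0, 8, 0, 0, 0, 0, 0, 8, 0, 0, 0]
}}

```text
clock: 16.95
eef_pos: [480.7, 148.6, 46.7]
eef_rot: [-3.141, -0.001, -0.24]
wrist_force: [2.3, 1.3, 5.3]
finger_gap: 0.5
finger_force: 2.3
```

Force is 5.3 N near the expected bottom, so I'll push slightly further until it is solid.

Emit:
{"name": "run_rows", "arguments": {
  "offsets": [0, 0, 1, 0, 0, 0, 0, 0, 1.5, 0, 0, 0, 0, 0, 1.5, 0, 0, 0]
}}

```text
clock: 17.25
eef_pos: [480.8, 148.7, 46.0]
eef_rot: [-3.141, -0.001, -0.24]
wrist_force: [-0.9, 0.0, 15.4]
finger_gap: 0.5
finger_force: 7.5
```

Emit:
{"name": "run_rows", "arguments": {
  "offsets": [0, 0, -20, 0, 0, 0, 0, 0, -60, 0, 0, 0, 0, 0, -105, 0, 0, 0, 0, 0, -120, 0, 0, 0, 0, 0, -120, 0, 0, 0]
}}

```text
clock: 17.75
eef_pos: [480.7, 148.6, 166.8]
eef_rot: [-3.14, -0.003, -0.24]
wrist_force: [0.2, 0.5, -0.1]
finger_gap: 0.5
finger_force: 0.0
```

Emit:
{"name": "run_rows", "arguments": {
  "offsets": [6, -38, 0, 0, 0, 0, 12, -76, 0, 0, 0, 0, 18.5, -114, 0, 0, 0, 0, 18.5, -114, 0, 0, 0, 0, 18.5, -114, 0, 0, 0, 0],
  "finger_gap": 40
}}

```text
clock: 18.25
eef_pos: [524.4, 254.8, 162.6]
eef_rot: [3.139, 0.003, -0.239]
wrist_force: [-0.2, 0.0, -0.1]
finger_gap: 36.6
finger_force: 0.0
```

```bash
python3 -c "
from h import *
go(526,255,66,-0.241)"
```

```text
shift [ 1.8 -0.8 96.6] rot [0.002 0.003 0.002] clock 18.25
```

Emit:
{"name": "run_rows", "arguments": {
  "offsets": [0, 0, 40, 0, 0, 0, 0, 0, 75, 0, 0, 0, 0, 0, 92, 0, 0, 0, 0, 0, 98, 0, 0, 0, 0, 0, 98, 0, 0, 0]
}}

```text
clock: 18.75
eef_pos: [524.8, 254.0, 66.4]
eef_rot: [3.141, 0.001, -0.241]
wrist_force: [-0.5, 0.2, 1.1]
finger_gap: 40.1
finger_force: 0.0
```

Emit:
{"name": "run_rows", "arguments": {
  "offsets": [0, 0, 0, 0, 0, 0, 0, 0, 0, 0, 0, 0, 0, 0, 0, 0, 0, 0, 0, 0, 0, 0, 0, 0, 0, 0, 0, 0, 0, 0],
  "finger_gap": 5,
  "grip_force": 15
}}

```text
clock: 19.25
eef_pos: [525.4, 254.7, 67.5]
eef_rot: [-3.142, -0.001, -0.24]
wrist_force: [-1.3, -1.6, 4.4]
finger_gap: 12.0
finger_force: 15.0
```

Emit:
{"name": "run_rows", "arguments": {
  "offsets": [0, 12, 0, 0, 0, 0, 0, 34, 0, 0, 0, 0, 0, 58, 0, 0, 0, 0, 0, 82, 0, 0, 0, 0, 0, 96, 0, 0, 0, 0]
}}

```text
clock: 19.75
eef_pos: [502.5, 160.1, 67.5]
eef_rot: [-3.141, -0.001, -0.241]
wrist_force: [3.3, 0.4, 2.7]
finger_gap: 11.8
finger_force: 15.0
```

Emit:
{"name": "run_rows", "arguments": {
  "offsets": [0, 4, 0, 0, 0, 0, 0, 7, 0, 0, 0, 0, 0, 9, 0, 0, 0, 0, 0, 9, 0, 0, 0, 0]
}}

```text
clock: 20.15
eef_pos: [500.7, 152.9, 67.4]
eef_rot: [-3.141, -0.001, -0.24]
wrist_force: [1.1, -1.9, 8.0]
finger_gap: 12.0
finger_force: 15.0
```

Emit:
{"name": "run_rows", "arguments": {
  "offsets": [0, 1.5, 0, 0, 0, 0, 0, 3, 0, 0, 0, 0, 0, 3, 0, 0, 0, 0]
}}

```text
clock: 20.45
eef_pos: [500.4, 151.6, 67.5]
eef_rot: [-3.138, -0.002, -0.24]
wrist_force: [5.1, 11.4, 3.1]
finger_gap: 12.3
finger_force: 15.0
```

Emit:
{"name": "run_rows", "arguments": {
  "offsets": [0, 1.5, 0, 0, 0, 0, 0, 3, 0, 0, 0, 0, 0, 3, 0, 0, 0, 0]
}}

```text
clock: 20.75
eef_pos: [500.2, 150.6, 67.5]
eef_rot: [-3.135, -0.003, -0.24]
wrist_force: [9.6, 28.3, -3.7]
finger_gap: 13.6
finger_force: 15.0
```

Emit:
{"name": "run_rows", "arguments": {
  "offsets": [0, -3, 0, 0, 0, 0, 0, -4, 0, 0, 0, 0, 0, -4, 0, 0, 0, 0, 0, -4, 0, 0, 0, 0],
  "finger_gap": 40
}}

```text
clock: 21.15
eef_pos: [499.6, 150.7, 66.7]
eef_rot: [3.141, 0.001, -0.24]
wrist_force: [-0.7, -0.2, 0.1]
finger_gap: 39.3
finger_force: 0.0
```

Emit:
{"name": "run_rows", "arguments": {
  "offsets": [0, 0, -20, 0, 0, 0, 0, 0, -65, 0, 0, 0, 0, 0, -115, 0, 0, 0, 0, 0, -160, 0, 0, 0, 0, 0, -160, 0, 0, 0]
}}

```text
clock: 21.65
eef_pos: [501.6, 151.1, 233.0]
eef_rot: [-3.137, -0.009, -0.24]
wrist_force: [0.5, 0.3, 0.3]
finger_gap: 39.8
finger_force: 0.0
```

```bash
python3 - <<'E'
from h import *
for n in ('wrist','top'):
    p,d=snap(n,n+'9.png'); X=pts(n,d)
    comp(X,50,64,(500,152),80,n+' hood'); comp(X,82,96,(500,152),35,'tab'); comp(X,24,64,(515,202),135,'box')
comp(X,19,27,(463,-304),36,'plate'); comp(X,34,45,(463,-304),36,'ring');comp(X,12,22,(469,-202),50,'r52');comp(X,12,28,(505,-380),60,'r60');comp(X,70,110,(613,227),30,'bottle');comp(X,20,40,(409,197),40,'plug')
E
```

```text
wrist hood 7641 z 55.0 [499.1 151.5] [100.1  88.6] 76.4
tab 471 z 86.4 [499.4 151.3] [11.5 36.4] 76.3
box 20000 z 31.8 [511.7 203.6] [225.2 112.1] 76.3
top hood 64 z 58.6 [463.2 121.1] [23.6 29.4] 74.8
tab none
box 259 z 30.9 [500.5 237.4] [ 39.1 104.2] 5.4
plate 116 z 22.4 [ 461.5 -303.9] [57.  56.9] 45.5
ring 106 z 37.9 [ 461.8 -303.5] [41.  40.8] 43.1
r52 149 z 17.8 [ 469.3 -201.8] [47.7 47.6] 1.1
r60 227 z 19.5 [ 514.1 -402.1] [58.  59.1] 2.6
bottle none
plug none
```

View pics/wrist9.png

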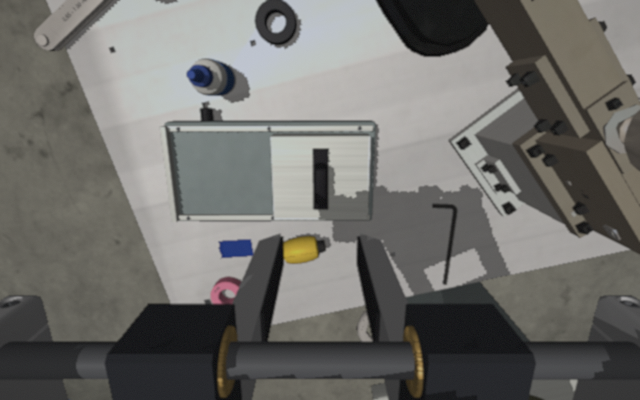

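The hood centre is at box y = -53.6, so the cover is shut, and the ring is still centred on the plate. The bottle and plug are standing at (210,75) and (302,250), and the arm is clear.

```bash
python3 -c "
from cell import manip
print(manip.sign_off())"
```

```text
the job is handed in; nothing more can be done
None
```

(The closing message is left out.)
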